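Clear the case lid and hold it open at 60 degrees

TASK

An oak offcut lies on the shut lid of the small plywood case: put it into the open wooden offcut tray and let go of it, with the lid still shut. Then raise the lid by its steel pull bar to 60 degrees from shut (two thirds of the way to upright) so that a colleague can fit the lid stay, and finish while still holding it steadily there: it falls shut if let go. Leave the other things on the bench where they are.

Things in the scene. Friction and masses are not known exactly. Their poses are not given: they have to be found in the camera images.
- case: Plywood case fixed to the bench, 140 (its x) x 180 (its y) x 80 mm high, with a 10 mm thick lid of the same outline on top (top face of the shut lid 90 mm above the bench). Origin: centre of its underside, on the bench. Its -x side is the front, with the pull bar, and roughly faces the robot; its +x side carries the hinges. It stands either left or right of the plywood jig in the middle of the bench.
- case_lid (a joint): Angle of the case's lid in rad: 0 shut, grows as the front edge rises, 1.05 = 60 degrees, 1.57 upright, stop at 1.75. The lid weighs about 0.3 to 0.6 kg, its hinge is free and it falls shut from anywhere short of upright.
- hinge_line (a point): Point on the lid's hinge line, at its middle, 85 mm above the bench, on the back (+x) edge of the case. The hinge line runs along the case's y. Fixed to the case.
- pull_bar (a point): Middle of the lid's pull bar, a round steel bar 10 mm thick running 124 mm along the case's y, parallel to the hinge line, 188 mm from it and in the plane of the lid (85 mm above the bench when shut). It stands 48 mm in front of the lid's front edge on two end arms at y = -62 and +62 mm; the space between bar and lid edge and the space under the bar are open, so fingers can straddle it from above. It moves with the lid and may turn between the fingers.
- oak_offcut: Plain block of oak lying on the shut lid, 32 (its x) x 90 (its y) x 32 mm high, about 0.07 kg. Origin: centre of its underside.
- tray: Open wooden offcut tray fixed to the bench on the other side of the jig, outside 150 (its x) x 200 (its y) x 35 mm high, walls and floor 7 mm thick. Origin: centre of its underside, on the bench.
- pine_offcut: Pine offcut already lying in the tray, in its far half (the tray's +x side), 45 x 120 (along the tray's y) x 25 mm high; the near (-x) half of the tray is free. Origin: centre of its underside.
- sanding_block: Brown sanding block behind the jig, 66 x 110 x 33 mm, bystander. Origin: centre of its underside.
- nail_tin: Round closed tin standing behind the jig, 73 mm across, 60 mm high, bystander. Origin: centre of its underside.
- screwdriver: Screwdriver lying at the right end, 183 mm long (its x), handle 22 mm thick, bystander. Origin: centre of its underside.
- tape_measure: Tape measure lying on its side at the left end, 64 x 89 x 33 mm, bystander. Origin: centre of its underside.
Not all that is in view belongs to the job. Leave any turquoise look-alike of the oak_offcut alone.

How it is judged:
By the outcome, as a careful person would: the job done as asked, in the order asked, and still so for the second after the job is handed in, while the arm keeps its last pose, push and grip.
It also fails if it takes over 51 s, if anything falls off the work surface, if the arm or the gripper's body presses on something with over 40 N, if the wrist force passes 120 N, or if a joint passes its speed limit or range.

ROBOT

A 6-joint arm with a two-finger parallel gripper is mounted at the origin on a cart in front of the work surface, level with it; the furniture and walls round the work are solid. World frame = base frame: x ahead of the robot, y to its left, z up, the work surface at z = 0. Lengths are in mm, angles in degrees, forces in N, time in s.
With the tool pointing down it reaches from about 350 to 800 mm from the base axis. Payload 7.3 kg.
Tool frame: the origin (TCP) lies on the centre line of the jaws, within the pads' length; the fingertips stand 8 mm ahead of it and the grasp point (between the pads) lies 11 mm behind it; z points along the fingers, x is the direction in which the jaws open and shut, and the axes are right-handed (so a half turn about z gives the same grasp; the last joint's range is limited). The gripper opens to 85 mm and grips with 20 to 120 N. Pads are 22 mm wide; open, the fingers measure 114 mm over their backs; the gripper's body (76 mm by 85 mm) begins 54 mm behind the grasp point. The pads swing forward as they close: fully open they stand 13 mm farther back than shut.
Start: joints at [-75.688, 19.595, 87.324, -0, 73.075, -8.365], TCP at [202.435, -484.421, 239.322] pointing down, gripper open.
Joint ranges: [-145.02, 145.02], [-44.19, 115.74], [2.07, 154.8], [-57.11, 237.11], [16.16, 152.29], [-177.93, 177.93]. Speed limits (degrees/s): [147.25, 147.25, 180, 180, 180, 180].

INTERFACE

Orientations are given as [roll, pitch, yaw] about the fixed x, y, z axes, in that order (R = Rz(yaw) Ry(pitch) Rx(roll)).
In Python, from workcell import ctrl gives the robot as it stands.
- The arm moves only by the shell command python3 -m jog 'ROWS'. ROWS is text: rows parted by semicolons, each of 7 numbers parted by spaces: the shift along the tool's x, y, z in m, then the turn, a rotation vector about the tool's x, y, z in rad, then the closure, from -1 (fully open) to 1 (shut). A call has 1 to 8 rows; each row shifts and turns the pose as measured when the row begins, along the tool's axes as they then stand; what a row does not reach is not made up. A row lasts 1/8 s, in which the tool goes at most 62.5 mm and 10.7 degrees, less where a joint would pass 70% of its speed; a pose out of reach is approached as far as the arm can. A call is refused whole if a number of a shift passes 0.0625 or a number of a turn 0.188, either way. A call with a gripper value outside its range is refused whole. The fingers move at their own pace and stop on an object; the grip force is fixed at half the most. Time passes only in rows, so rows that do not move let the fingers close. It gives the time, the measured TCP pose, the force and the opening at its end, in the units of the state.
- ctrl.observe(): the state, without advancing time (a new reading comes with each control period).
- ctrl.grab_frame(name): name is "side" or "top"; returns (picture, depth): 400x640x3 uint8, blue, green, red; 400x640 float32, mm along the optical axis (not along the pixel's ray), 0 where there is no reading.
- ctrl.get_calibration(name): a dict with "fovy" (degrees; the focal length in pixels is half the picture's height over the tangent of half this angle, whatever the lens; pixels are square), "cx", "cy" (the principal point, pixels), "R" (3x3) and "t" (3): a world point X has camera coordinates R X + t. Camera axes: x right, y down, z forward; pixel columns grow to the right and rows downward; lengths in mm; the calibration is good to about 2 mm. A picture is of the moment at which its call begins. get_calibration takes no time and is no camera call.
- ctrl.finish_job(): hands the job in, once; it reports no verdict.
The state is a dict: "time": time; "joints": joint angles; "joint_vel": joint speeds; "tau": joint torques, N m; "ee_pos": TCP position; "orientation": TCP orientation; "ft_force": force on the tool from outside, world axes, zero at the start; "ft_torque": the same for the moment, N m; "opening": finger opening in mm.
Only numpy, scipy, OpenCV 4.12 (cv2) and the standard library are available. Lean on these libraries where they do the work, as an engineer would, in place of code of your own. Each camera call takes 0.05 s, during which the arm holds its last target.

## Working session

There is one attempt and no reset: what is moved stays moved. The work goes in short steps, Python scripts to look and compute and a shell command to move; the robot and the scene stay as the last step left them, time stands still between calls to the robot, and variables do not carry over. Pictures are saved under pics/ and viewed, and the job is handed in when it is done.

```bash
ls; mkdir -p pics; python3 - <<'E'
from workcell import ctrl
import cv2,numpy as np
print(ctrl.observe())
for n in("side","top"):
    im,d=ctrl.grab_frame(n); cv2.imwrite(f"pics/{n}0.png",im); np.savez(f"pics/{n}0.npz",im=im,d=d)
    print(n,ctrl.get_calibration(n))
E
```

```text
pics
{'time': 0.0, 'joints': array([-7.56883721e+01,  1.96371898e+01,  8.73781485e+01,  1.05750221e-03,
        7.30745933e+01, -8.36691041e+00]), 'joint_vel': array([ 0.02780852,  0.00907878,  0.00364786, -0.00525513,  0.02638313,
       -0.01879637]), 'tau': array([ 1.94975357e-03, -4.33670461e+01, -2.46003985e+01,  8.94356299e-05,
        7.83763215e-03,  9.92340034e-06]), 'ee_pos': array([ 202.33169808, -484.01762286,  238.61353528]), 'orientation': array([-1.79985913e+02,  8.88272624e-02, -6.73217595e+01]), 'ft_force': array([-0.87596855, -0.06294417, -0.67487202]), 'ft_torque': array([-0.01577689,  0.03251264,  0.04255948]), 'opening': 85.34271349282142}
side {'fovy': 48.4049566825002, 'cx': 315.0148153379023, 'cy': 200.19638689114652, 'R': array([[-0.99309399, -0.11473187, -0.02451367],
       [-0.04728209,  0.58262074, -0.81136766],
       [ 0.1073719 , -0.80460529, -0.58402192]]), 't': array([ 498.63724399,   98.6433198 , 1534.47216608])}
top {'fovy': 56.32039616832136, 'cx': 315.67131290278905, 'cy': 199.83017395587237, 'R': array([[ 0.00954599, -0.99975397,  0.02002179],
       [-0.98428793, -0.01292497, -0.1760972 ],
       [ 0.17631265, -0.01802618, -0.98416914]]), 't': array([ -55.58871339,  473.65214139, 1341.94390083])}
```

View pics/side0.png

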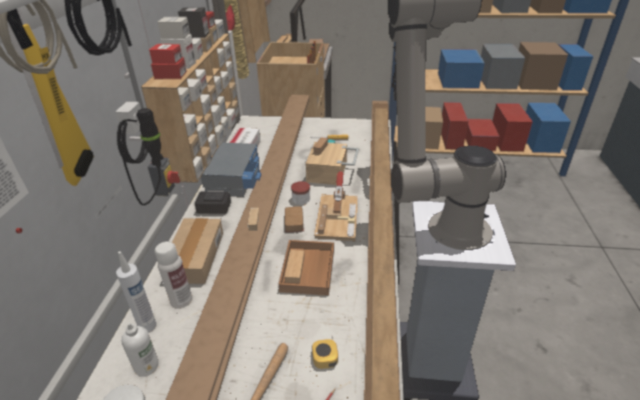

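View pics/top0.png

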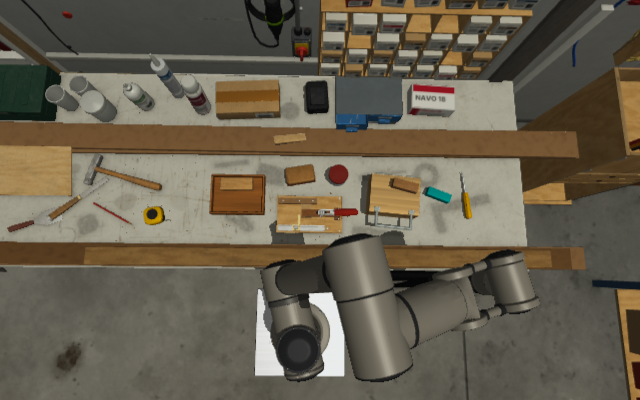

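```bash
cat > h.py <<'E'
import numpy as np,cv2
from workcell import ctrl
def K(n):
    c=ctrl.get_calibration(n); f=200/np.tan(np.radians(c['fovy']/2)); return c,f
def ray(n,u,v,z):
    c,f=K(n); R=np.array(c['R']);t=np.array(c['t'])
    o=-R.T@t; d=R.T@np.array([(u-c['cx'])/f,(v-c['cy'])/f,1]); s=(z-o[2])/d[2]; return o+s*d
def pts(n,d):
    c,f=K(n); R=np.array(c['R']);t=np.array(c['t'])
    v,u=np.mgrid[0:400,0:640]; P=np.stack([(u-c['cx'])/f*d,(v-c['cy'])/f*d,d],-1)
    return (P-t)@R
def proj(n,X):
    c,f=K(n); p=np.array(c['R'])@np.array(X)+np.array(c['t']); return p[:2]/p[2]*f+[c['cx'],c['cy']]
E
python3 - <<'E'
from h import *
a=np.load('pics/top0.npz'); im=a['im']
cv2.imwrite('pics/c1.png',cv2.resize(im[160:240,355:480],None,fx=6,fy=6,interpolation=cv2.INTER_CUBIC))
cv2.imwrite('pics/c2.png',cv2.resize(im[160:240,200:325],None,fx=6,fy=6,interpolation=cv2.INTER_CUBIC))
P=pts('top',a['d'])
for u,v in [(405,185),(438,195),(385,200),(237,183),(237,203),(390,223),(475,215),(150,230),(299,174),(338,174),(440,220),(345,211),(300,200),(290,138)]: print(u,v,P[v,u].round(1),a['d'][v,u])
E
```

```text
405 185 [ 517.7 -364.2  120.5] 1321.1986
438 195 [ 500.5 -510.9   33. ] 1406.9634
385 200 [ 468.1 -298.    91.6] 1339.7013
237 183 [535.7 244.6  34.9] 1397.6366
237 203 [464.4 246.3   7.8] 1411.7454
390 223 [ 3.963e+02 -3.339e+02  1.000e-01] 1417.7507
475 215 [ 431.1 -661.9   -1.2] 1431.0629
150 230 [359.  565.2   3.3] 1391.8508
299 174 [575.2  13.6  29.1] 1414.4233
338 174 [ 571.1 -132.3   54. ] 1391.9034
440 220 [ 410.  -525.6    0. ] 1423.6919
345 211 [ 426.8 -154.4   89. ] 1332.3829
300 200 [473.    7.8  42. ] 1383.8424
290 138 [708.6  49.4  53.6] 1413.2502
```

View pics/c1.png

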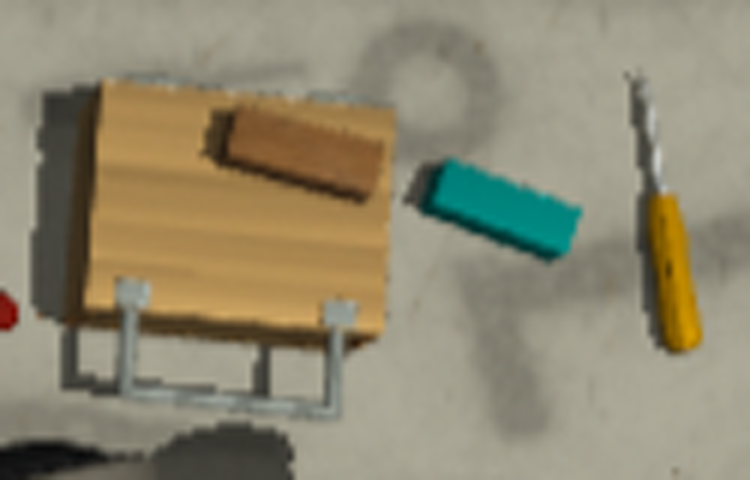

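View pics/c2.png

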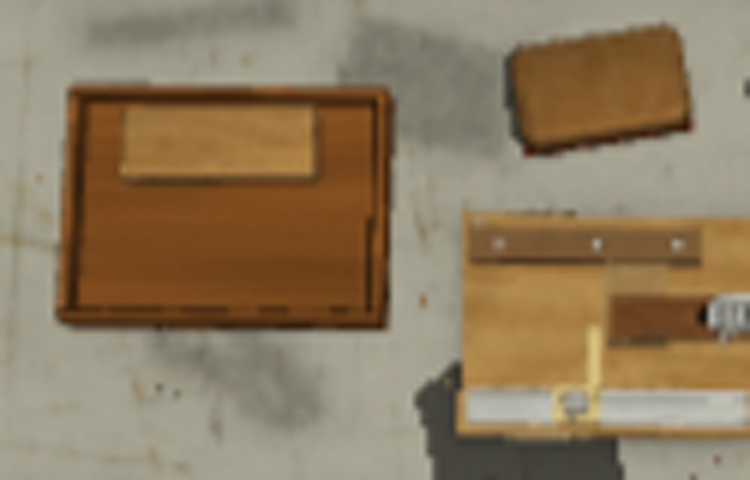

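Candidates: brown block on the lid, top (405,185), which I choose. Not chosen: turquoise block (438,195), pine in the tray (237,183), sanding block (299,174) and a scrap on the back rail (290,138). Crop c1 confirms a brown oak block on the lid's rear right. The pull bar is at (~394,227) and the tray's near half, around (237,203), is free.

```bash
cat > m.py <<'E'
from h import *
a=np.load('pics/top0.npz'); im=a['im'];d=a['d'];P=pts('top',d)
v,u=np.mgrid[0:400,0:640]
def rect(name,m,z):
    q=np.array([ray('top',uu,vv,z)[:2] for uu,vv in zip(u[m],v[m])],np.float32)
    r=cv2.minAreaRect(q); b=cv2.boxPoints(r); 
    e=b[1]-b[0]; f=b[2]-b[1]; L=e if np.linalg.norm(e)>np.linalg.norm(f) else f
    ang=np.degrees(np.arctan2(L[1],L[0]))%180
    print(name,'c',np.round(r[0],1),'size',np.round(r[1],1),'long axis deg',round(ang,1),'n',m.sum(),'mean',q.mean(0).round(1)); return r
reg=lambda u0,u1,v0,v1:(u>=u0)&(u<u1)&(v>=v0)&(v<v1)
rect('oak',reg(380,425,170,200)&(P[...,2]>112)&(P[...,2]<130),122)
rect('lid',reg(355,425,165,218)&(P[...,2]>84)&(P[...,2]<130)&(im[...,0]<im[...,2]*0.8),90)
rect('tray',reg(200,270,165,220)&(P[...,2]>29)&(P[...,2]<50),35)
rect('pine',reg(215,256,176,192)&(P[...,2]>25)&(P[...,2]<50),32)
m=reg(355,425,205,235)&(P[...,2]>75)&(P[...,2]<100)
rect('barassy',m&(abs(im[...,0].astype(int)-im[...,2])<30),88)
b=m&(abs(im[...,0].astype(int)-im[...,2])<30)&(v>=223)
print(np.c_[u[b],v[b]][:60].tolist()); rect('bar',b,90)
E
python3 m.py
```

```text
oak c [ 519.2 -364.1] size [91.2 35.4] long axis deg 76.3 n 246 mean [ 519.6 -363.8]
lid c [ 485.2 -308.7] size [228. 158.] long axis deg 85.0 n 1851 mean [ 492.1 -332.3]
tray c [496.5 243.6] size [148.1 200.7] long axis deg 90.7 n 679 mean [515.7 247.6]Traceback (most recent call last):
  File "m.py", line 14, in <module>
    rect('pine',reg(215,256,176,192)&(P[...,2]>25)&(P[...,2]<50),32)
    ~~~~^^^^^^^^^^^^^^^^^^^^^^^^^^^^^^^^^^^^^^^^^^^^^^^^^^^^^^^^^^^^
  File "m.py", line 5, in rect
    q=np.array([ray('top',uu,vv,z)[:2] for uu,vv in zip(u[m],v[m])],np.float32)
                ~~~^^^^^^^^^^^^^^^
  File "h.py", line 6, in ray
    c,f=K(n); R=np.array(c['R']);t=np.array(c['t'])
        ~^^^
  File "h.py", line 4, in K
    c=ctrl.get_calibration(n); f=200/np.tan(np.radians(c['fovy']/2)); return c,f
ValueError: time passes only in moves, steps and waits
```

```bash
sed -i 's/^def K(n):/_c={}\ndef K(n):\n    if n not in _c: _c[n]=_K(n)\n    return _c[n]\ndef _K(n):/' h.py
sed -i 's/reg(355,425,165,218)/reg(366,425,165,220)/; s/reg(215,256,176,192)/reg(215,256,178,191)/' m.py; sed -i 's/im\[...,0\]<im\[...,2\]\*0.8/im[...,0]<im[...,2]*0.72/' m.py
python3 m.py
```

```text
oak c [ 519.2 -364.1] size [91.2 35.4] long axis deg 76.3 n 246 mean [ 519.6 -363.8]
lid c [ 487.4 -333. ] size [180.2 148.9] long axis deg 84.6 n 1817 mean [ 493.  -333.6]
tray c [496.5 243.6] size [148.1 200.7] long axis deg 90.7 n 679 mean [515.7 247.6]
pine c [534.4 249. ] size [ 42.2 120.6] long axis deg 90.8 n 366 mean [535.7 249.6]
barassy c [ 404.6 -327.7] size [137.3  70.3] long axis deg 84.9 n 216 mean [ 394.  -324.4]
[[374, 223], [375, 223], [376, 223], [409, 223], [410, 223], [411, 223], [374, 224], [375, 224], [376, 224], [377, 224], [378, 224], [379, 224], [380, 224], [381, 224], [382, 224], [383, 224], [384, 224], [385, 224], [409, 224], [410, 224], [411, 224], [374, 225], [375, 225], [376, 225], [377, 225], [378, 225], [379, 225], [380, 225], [381, 225], [382, 225], [383, 225], [384, 225], [385, 225], [386, 225], [387, 225], [388, 225], [389, 225], [390, 225], [391, 225], [392, 225], [393, 225], [394, 225], [395, 225], [409, 225], [410, 225], [411, 225], [377, 226], [378, 226], [379, 226], [380, 226], [381, 226], [382, 226], [383, 226], [384, 226], [385, 226], [386, 226], [387, 226], [388, 226], [389, 226], [390, 226]]
bar c [ 375.  -323.2] size [ 21.4 132.2] long axis deg 90.7 n 120 mean [ 375.3 -327.6]
```

```bash
python3 -m jog '0 0 0 0 0 -0.156 -1;0 0 0 0 0 -0.156 -1;0 0 0 0 0 -0.156 -1;0 0 0 0 0 -0.156 -1;0 0 0 0 0 -0.156 -1;0 0 0 0 0 -0.156 -1'
cat > g.py <<'E'
# usage: g.py x y z yaw : remaining shift in tool axes (m)
import sys; from h import *
from scipy.spatial.transform import Rotation as Ro
s=ctrl.observe(); T=Ro.from_euler('xyz',s['orientation'],degrees=True)
x,y,z,yaw=map(float,sys.argv[1:5])
G=Ro.from_euler('xyz',[180,0,yaw],degrees=True)
print('t',s['time'],'pos',s['ee_pos'].round(1),'rpy',s['orientation'].round(2),'F',s['ft_force'].round(1),'op',round(s['opening'],1))
print('shift m',(T.inv().apply(np.array([x,y,z])-s['ee_pos'])/1000).round(4),'turn',(T.inv()*G).as_rotvec().round(3))
E
python3 g.py 519.5 -364 200 -13.7
```

```text
time: 0.85
ee_pos: [202.0, -482.5, 236.0]
orientation: [-179.6, 0.2, -12.0]
ft_force: [-0.3, -0.4, 0.2]
opening: 85.9
t 0.85 pos [ 202.  -482.5  236. ] rpy [-179.61    0.19  -11.98] F [-0.3 -0.4  0.2] op 85.9
shift m [ 0.2861 -0.1816  0.0363] turn [-0.007  0.003  0.03 ]
```

```bash
python3 -m jog '0.036 -0.023 0.004 -0.001 0.001 0.005 -1;0.036 -0.023 0.004 -0.001 0 0.005 -1;0.036 -0.023 0.004 -0.001 0 0.005 -1;0.036 -0.023 0.004 -0.001 0 0.005 -1;0.036 -0.023 0.004 -0.001 0 0.005 -1;0.036 -0.023 0.004 -0.001 0 0.005 -1;0.036 -0.022 0.004 -0.001 0 0 -1;0.034 -0.022 0.004 0 0 0 -1'; python3 g.py 519.5 -364 150 -13.7
```

```text
time: 1.85
ee_pos: [527.7, -366.2, 199.4]
orientation: [-179.9, 0.4, -14.0]
ft_force: [0.6, -0.4, 0.1]
opening: 85.8
t 1.85 pos [ 527.7 -366.2  199.4] rpy [-179.86    0.44  -13.97] F [ 0.6 -0.4  0.1] op 85.8
shift m [-0.0081 -0.      0.0494] turn [-0.002  0.008 -0.005]
```

```bash
python3 -m jog '-0.004 0 0.025 -0.001 0.004 -0.002 -1;-0.004 0 0.024 -0.001 0.004 -0.002 -1;0 0 0 0 0 0 -1'; python3 g.py 519.5 -364 104 -13.7
python3 - <<'E'
from h import *
for n,s in(('top',(150,240,340,480)),('side',(130,210,270,400))):
    im,d=ctrl.grab_frame(n); a,b,c,e=s; cv2.imwrite(f'pics/{n}1.png',cv2.resize(im[a:b,c:e],None,fx=5,fy=5,interpolation=cv2.INTER_CUBIC))
E
```

```text
time: 2.22
ee_pos: [522.2, -361.2, 146.8]
orientation: [-179.9, 0.1, -13.4]
ft_force: [-0.3, -0.1, 0.3]
opening: 85.2
t 2.225 pos [ 522.2 -361.2  146.8] rpy [-1.7986e+02  1.1000e-01 -1.3450e+01] F [-0.3 -0.1  0.3] op 85.2
shift m [-0.0019  0.0035  0.0428] turn [-0.002  0.002  0.004]
```

View pics/top1.png

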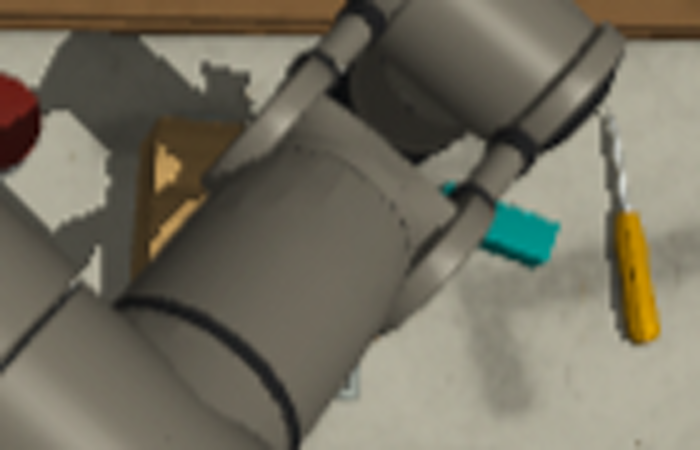

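View pics/side1.png

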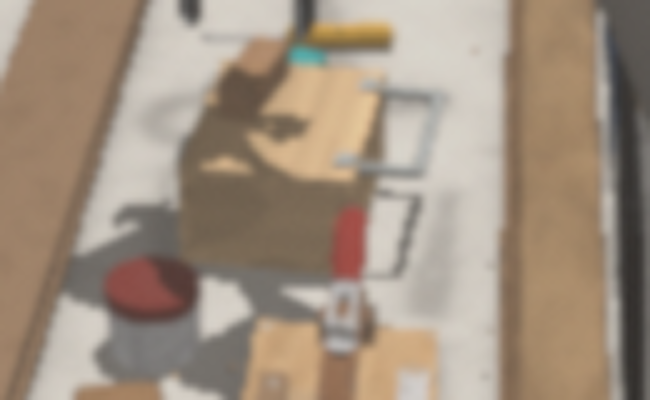

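Top: the wrist hides the block. Side: the fingertips at crop (190,10) and (303,20) bracket the oak block (~265,60). Next I check the numbers against a wider side crop.

```bash
python3 - <<'E'
from h import *
n='side';im,d=ctrl.grab_frame(n); a,b,c,e=(90,190,270,400)
big=cv2.resize(im[a:b,c:e],None,fx=6,fy=6,interpolation=cv2.INTER_CUBIC)
def dot(X,col):
    p=proj(n,X); print(X,p.round(1)); cv2.circle(big,tuple(int(k) for k in ((p-[c,a])*6+3)),4,col,-1)
dot([522,-361,147],(0,0,255))
# oak box corners at top, bar ends, lid corners
ang=np.radians(76.3); L=np.array([np.cos(ang),np.sin(ang)]); W=np.array([L[1],-L[0]])
for i in(-45,45):
    for j in(-16,16): q=np.array([519.5,-364])+i*L+j*W; dot([*q,122],(255,0,0))
X=np.array([.9956,-.094]);Y=np.array([.094,.9956])
for q in ([375,-323]+62*Y,[375,-323]-62*Y): dot([*q,85],(0,255,0))
for i in(-70,70):
    for j in(-90,90): dot([*(np.array([492,-333.5])+i*X+j*Y),90],(255,0,255))
cv2.imwrite('pics/side2.png',big)
E
```

```text
[522, -361, 147] [319.5 136.8]
[np.float64(493.2974975070848), np.float64(-403.9303000628442), 122] [327.6 137.6]
[np.float64(524.3870693470095), np.float64(-411.509120736944), 122] [320.3 136.5]
[np.float64(514.6129306529905), np.float64(-316.490879263056), 122] [320.3 147.7]
[np.float64(545.7025024929152), np.float64(-324.0696999371558), 122] [312.7 146.5]
[np.float64(380.828), np.float64(-261.2728), 85] [353.  164.2]
[np.float64(369.172), np.float64(-384.7272), 85] [357.2 148.8]
[np.float64(413.848), np.float64(-416.524), 90] [346.9 143.6]
[np.float64(430.768), np.float64(-237.31600000000003), 90] [339.8 165.8]
[np.float64(553.232), np.float64(-429.68399999999997), 90] [314.1 141. ]
[np.float64(570.152), np.float64(-250.476), 90] [304.5 162.6]
```

View pics/side2.png

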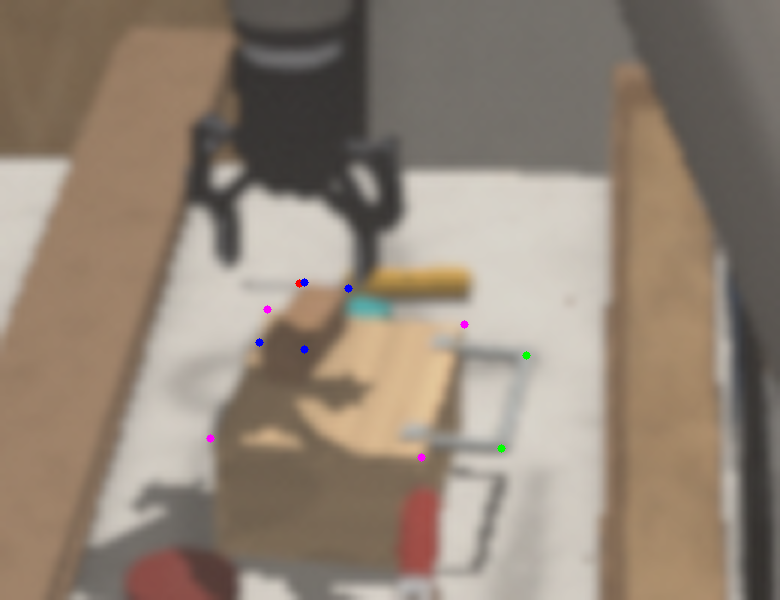

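The projections fit within a pixel or so: bar ends, lid corners and block. The TCP sits between the fingers and over the block. Descending.

```bash
python3 -m jog '-0.002 0.003 0.014 0 0 0.003 -1;0 0 0.014 0 0 0 -1;0 0 0.010 0 0 0 -1;0 0 0.003 0 0 0 -1'; python3 g.py 519.5 -364 104 -13.7
```

```text
time: 2.88
ee_pos: [521.3, -366.6, 108.0]
orientation: [179.9, -0.4, -13.7]
ft_force: [0.3, -0.8, 1.0]
opening: 85.6
t 2.875 pos [ 521.3 -366.6  108. ] rpy [179.88  -0.37 -13.72] F [ 0.3 -0.8  1. ] op 85.6
shift m [-0.0024 -0.0021  0.004 ] turn [ 0.002 -0.006 -0.   ]
```

```bash
python3 -m jog '-0.001 -0.001 0.003 0 -0.003 0 -1;0 0 0 0 0 0 0.6;0 0 0 0 0 0 0.6;0 0 0 0 0 0 0.6;0 0 0 0 0 0 0.6;0 0 0 0 0 0 0.6'; python3 g.py 519.5 -364 104 -13.7
```

```text
time: 3.62
ee_pos: [520.9, -365.5, 105.6]
orientation: [179.8, -0.3, -13.7]
ft_force: [-0.1, -0.2, -0.9]
opening: 31.1
t 3.625 pos [ 520.9 -365.5  105.6] rpy [179.84  -0.25 -13.7 ] F [-0.1 -0.2 -0.9] op 31.1
shift m [-0.0018 -0.0011  0.0016] turn [ 0.003 -0.004 -0.   ]
```

```bash
python3 -m jog '0 0 -0.01 0 0 0 1;0 0 -0.025 0 0 0 1;0 0 -0.035 0 0 -0.08 1;0 0 -0.035 0 0 -0.08 1;0 0 -0.005 0 0 -0.08 1;0 0 0 0 0 0 1'; python3 g.py 470 244 200 0.7
```

```text
time: 4.38
ee_pos: [520.4, -365.0, 221.6]
orientation: [179.8, -0.2, 0.4]
ft_force: [0.6, 0.7, -1.0]
opening: 31.2
t 4.375 pos [ 520.4 -365.   221.6] rpy [179.76  -0.23   0.42] F [ 0.6  0.7 -1. ] op 31.2
shift m [-0.046  -0.6094  0.0189] turn [ 0.004 -0.004 -0.005]
```

```bash
python3 -m jog '-0.004 -0.025 0 0 0 0 1;-0.004 -0.045 0.002 0 0 0 1;-0.004 -0.045 0.002 0 0 0 1;-0.004 -0.045 0.002 0 0 0 1;-0.004 -0.045 0.002 0 0 0 1;-0.004 -0.045 0.002 0 0 0 1;-0.004 -0.045 0.002 0 0 0 1;-0.004 -0.045 0.002 0 0 0 1'; python3 g.py 470 244 200 0.7
```

```text
time: 5.38
ee_pos: [486.2, -17.5, 203.4]
orientation: [179.9, -0.1, -0.8]
ft_force: [1.1, -0.5, 0.2]
opening: 30.9
t 5.375 pos [486.2 -17.5 203.4] rpy [ 1.7985e+02 -7.0000e-02 -8.4000e-01] F [ 1.1 -0.5  0.2] op 30.9
shift m [-0.02   -0.2613  0.0027] turn [ 0.003 -0.001 -0.027]
```

```bash
python3 -m jog '-0.003 -0.045 0 0 0 -0.005 1;-0.003 -0.045 0 0 0 -0.005 1;-0.003 -0.045 0.001 0 0 -0.005 1;-0.003 -0.045 0.001 0 0 -0.005 1;-0.003 -0.040 0.02 0 0 -0.004 1;-0.003 -0.032 0.03 0 0 -0.004 1;0 -0.010 0.03 0 0 0 1;0 0 0.02 0 0 0 1'; python3 g.py 470 244 70 0.7
```

```text
time: 6.38
ee_pos: [467.5, 256.7, 98.1]
orientation: [179.9, -0.2, 0.2]
ft_force: [0.5, 0.3, -1.1]
opening: 30.8
t 6.375 pos [467.5 256.7  98.1] rpy [ 1.7992e+02 -1.7000e-01  1.8000e-01] F [ 0.5  0.3 -1.1] op 30.8
shift m [0.0024 0.0127 0.0281] turn [ 0.001 -0.003 -0.009]
```

```bash
python3 -m jog '0.002 0.012 0.02 0 0 -0.008 1;0 0 0.01 0 0 0 1;0 0 0 0 0 0 1'; python3 g.py 470 244 24 0.7
python3 - <<'E'
from h import *
for n,s in(('top',(150,240,190,290)),('side',(200,300,260,360))):
    im,d=ctrl.grab_frame(n); a,b,c,e=s; cv2.imwrite(f'pics/{n}3.png',cv2.resize(im[a:b,c:e],None,fx=6,fy=6,interpolation=cv2.INTER_CUBIC))
E
```

```text
time: 6.75
ee_pos: [468.1, 244.8, 65.3]
orientation: [179.9, 0.1, 0.4]
ft_force: [0.3, -1.3, -0.6]
opening: 31.2
t 6.75 pos [468.1 244.8  65.3] rpy [1.7985e+02 7.0000e-02 4.3000e-01] F [ 0.3 -1.3 -0.6] op 31.2
shift m [0.002  0.0007 0.0413] turn [ 0.003  0.001 -0.005]
```

View pics/side3.png

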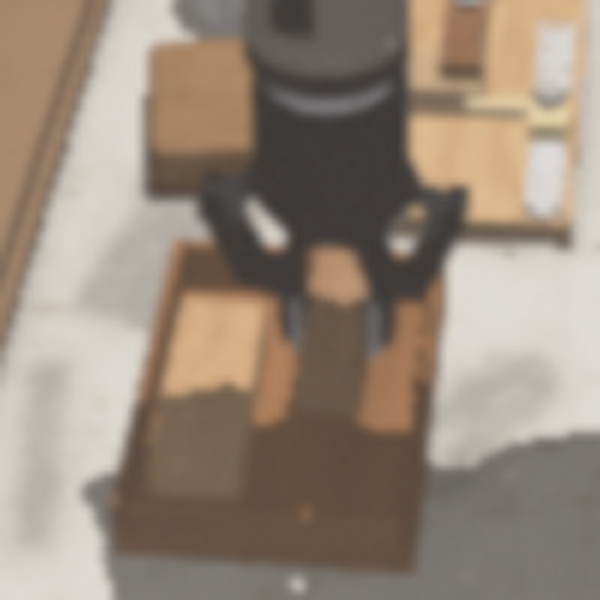

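View pics/top3.png

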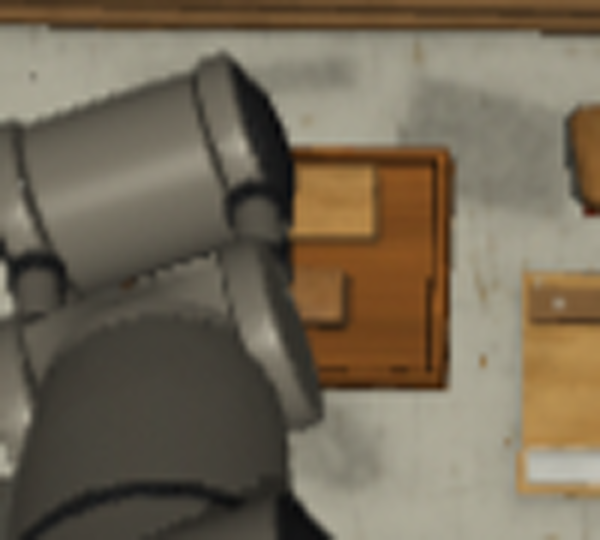

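The block hangs level over the free half of the tray, side crop (335,350), with the pine clear to its left.

```bash
python3 -m jog '0.001 0 0.015 0 0 -0.005 1;0 0 0.012 0 0 0 1;0 0 0.006 0 0 0 1;0 0 0 0 0 0 1'; python3 g.py 470 244 23.5 0.7
```

```text
time: 7.35
ee_pos: [470.4, 245.6, 32.0]
orientation: [179.9, -0.2, 0.8]
ft_force: [0.1, -0.8, -0.9]
opening: 31.0
t 7.35 pos [470.4 245.6  32. ] rpy [ 1.7993e+02 -1.6000e-01  7.6000e-01] F [ 0.1 -0.8 -0.9] op 31.0
shift m [-0.0005  0.0015  0.0085] turn [ 0.001 -0.003  0.001]
```

```bash
python3 -m jog '0 0 0.004 0 0 0 1;0 0 0.004 0 0 0 1;0 0 0.001 0 0 0 1;0 0 0 0 0 0 1'; python3 g.py 470 244 23.5 0.7
```

```text
time: 7.85
ee_pos: [470.8, 245.7, 22.8]
orientation: [180.0, -0.2, 0.8]
ft_force: [0.3, 0.1, -0.6]
opening: 30.8
t 7.85 pos [470.8 245.7  22.8] rpy [179.95  -0.21   0.76] F [ 0.3  0.1 -0.6] op 30.8
shift m [-0.0008  0.0017 -0.0007] turn [ 0.001 -0.004  0.001]
```

```bash
python3 -m jog '0 0 0.001 0 0 0 1;0 0 0 0 0 0 0.05;0 0 0 0 0 0 0.05;0 0 0 0 0 0 0.05;0 0 0 0 0 0 0.05'; python3 g.py 470 244 23.5 0.7
```

```text
time: 8.48
ee_pos: [471.4, 245.9, 22.9]
orientation: [180.0, -0.3, 0.8]
ft_force: [0.7, 0.3, 0.9]
opening: 40.5
t 8.475 pos [471.4 245.9  22.9] rpy [179.98  -0.31   0.76] F [0.7 0.3 0.9] op 40.5
shift m [-0.0015  0.0019 -0.0006] turn [ 0.    -0.005  0.001]
```

```bash
python3 -m jog '0 0 -0.01 0 0 0 0.05;0 0 -0.02 0 0 0 0.05;0 0 -0.03 0 0 0 0.05;0 0 -0.04 0 0 0 0.05;0 0 -0.04 0 0 0 0.05;0 0 -0.02 0 0 0 0.05'; python3 g.py 375 -323 180 -5.4
```

```text
time: 9.22
ee_pos: [469.8, 245.6, 189.4]
orientation: [179.9, -0.2, 0.8]
ft_force: [0.7, 0.3, -1.0]
opening: 40.6
t 9.225 pos [469.8 245.6 189.4] rpy [179.95  -0.2    0.76] F [ 0.7  0.3 -1. ] op 40.6
shift m [-0.1023  0.5673  0.0096] turn [ 0.001 -0.004  0.107]
```

```bash
python3 -m jog '0 0.03 0 0 0 0.01 0;-0.005 0.045 0 0 0 0.01 0;-0.008 0.045 0 0 0 0.01 0;-0.008 0.045 0 0 0 0.01 0;-0.008 0.045 0 0 0 0.01 0;-0.008 0.045 0 0 0 0.01 0;-0.008 0.045 0 0 0 0.01 0;-0.008 0.045 0 0 0 0.01 0'; python3 g.py 375 -323 180 -5.4
python3 - <<'E'
from h import *
im,d=ctrl.grab_frame('top');np.savez('pics/top4.npz',im=im,d=d); cv2.imwrite('pics/top4.png',cv2.resize(im[150:240,190:290],None,fx=6,fy=6,interpolation=cv2.INTER_CUBIC))
E
```

```text
time: 10.22
ee_pos: [409.0, -104.8, 196.9]
orientation: [-179.9, -1.0, -3.6]
ft_force: [1.1, -0.0, -0.9]
opening: 42.7
t 10.225 pos [ 409.  -104.8  196.9] rpy [-179.94   -1.04   -3.58] F [ 1.1 -0.  -0.9] op 42.7
shift m [-0.0206  0.2199  0.0163] turn [-0.001 -0.018  0.032]
```

View pics/top4.png

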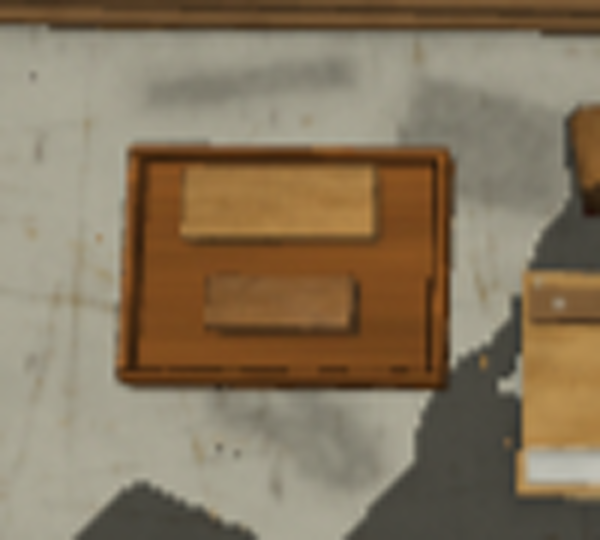

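The oak lies flat in the near half of the tray, crop (280,303), and the pine hasn't moved. Now the bar.

```bash
python3 -m jog '-0.004 0.044 0.002 0 -0.004 0.007 0;-0.004 0.044 0.002 0 -0.004 0.007 0;-0.004 0.044 0.002 0 -0.004 0.006 0;-0.004 0.044 0.002 0 -0.003 0.006 0;-0.003 0.030 0.002 0 0 0.006 0;0 0.008 0 0 0 0 0;0 0 0 0 0 0 0'; python3 g.py 375 -323 130 -5.4
```

```text
time: 11.15
ee_pos: [370.6, -328.6, 191.6]
orientation: [179.7, -0.5, -5.8]
ft_force: [-0.1, -0.4, 0.4]
opening: 42.7
t 11.15 pos [ 370.6 -328.6  191.6] rpy [179.75  -0.46  -5.78] F [-0.1 -0.4  0.4] op 42.7
shift m [ 0.0034 -0.0063  0.0616] turn [ 0.004 -0.008 -0.007]
```

```bash
python3 -m jog '0.003 -0.004 0.03 0 -0.005 -0.006 0;0 -0.002 0.025 0 -0.002 0 0;0 0 0.005 0 0 0 0;0 0 0 0 0 0 0'; python3 g.py 375 -323 74 -5.4
python3 - <<'E'
from h import *
for n,s in(('top',(180,250,350,450)),('side',(110,190,300,400))):
    im,d=ctrl.grab_frame(n); a,b,c,e=s; cv2.imwrite(f'pics/{n}5.png',cv2.resize(im[a:b,c:e],None,fx=7,fy=7,interpolation=cv2.INTER_CUBIC))
E
```

```text
time: 11.65
ee_pos: [376.3, -319.5, 132.6]
orientation: [179.7, -0.2, -5.2]
ft_force: [0.8, -0.5, -0.5]
opening: 42.7
t 11.65 pos [ 376.3 -319.5  132.6] rpy [179.69  -0.18  -5.18] F [ 0.8 -0.5 -0.5] op 42.7
shift m [-0.0012  0.0033  0.0586] turn [ 0.005 -0.003  0.004]
```

View pics/side5.png

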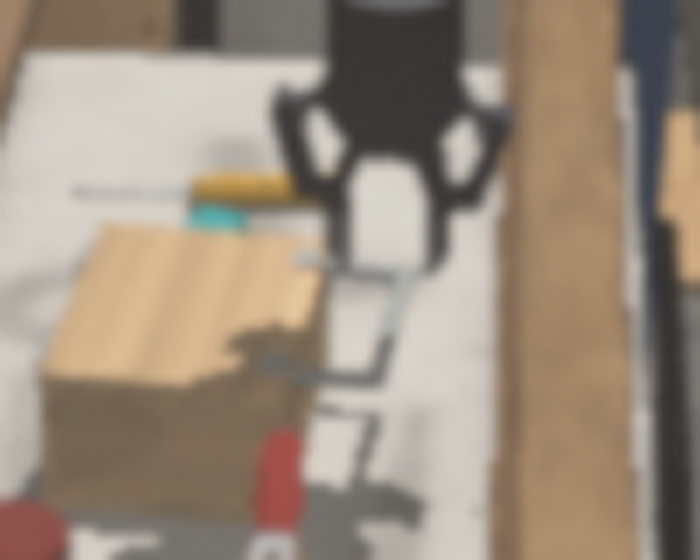

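View pics/top5.png

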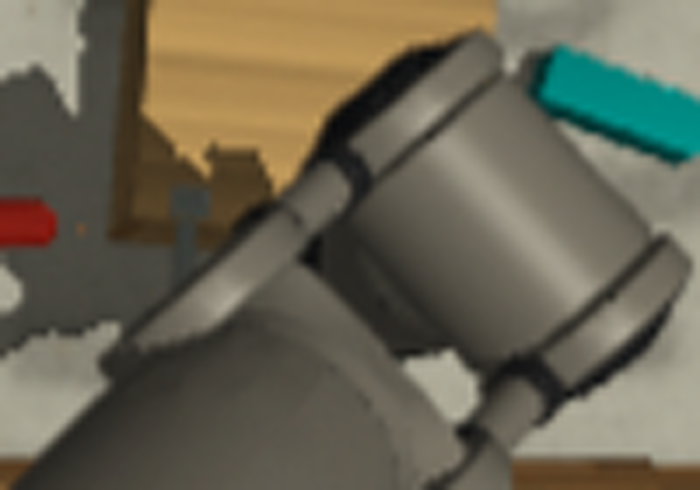

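The fingers straddle the bar, whose middle is at side crop (~390,315). Descending.

```bash
python3 -m jog '0 0.002 0.02 0.002 0 0.003 0;0 0 0.02 0 0 0 0;0 0 0.012 0 0 0 0;0 0 0.003 0 0 0 0;0 0 0 0 0 0 0'; python3 g.py 375 -323 75 -5.4
```

```text
time: 12.38
ee_pos: [378.7, -324.6, 81.0]
orientation: [179.4, -0.6, -5.4]
ft_force: [0.2, 0.2, 0.7]
opening: 42.7
t 12.375 pos [ 378.7 -324.6   81. ] rpy [179.4   -0.6   -5.37] F [0.2 0.2 0.7] op 42.7
shift m [-0.0039 -0.0014  0.006 ] turn [ 0.01  -0.011  0.   ]
```

```bash
python3 -m jog '-0.003 0 0.005 0.005 -0.006 0 0;-0.001 0 0.001 0 0 0 0;0 0 0 0 0 0 1;0 0 0 0 0 0 1;0 0 0 0 0 0 1;0 0 0 0 0 0 1;0 0 0 0 0 0 1'; python3 g.py 375 -323 75 -5.4
```

```text
time: 13.25
ee_pos: [373.3, -324.7, 76.0]
orientation: [179.6, -0.1, -5.3]
ft_force: [-1.7, -0.3, 0.6]
opening: 7.8
t 13.25 pos [ 373.3 -324.7   76. ] rpy [ 1.7964e+02 -1.3000e-01 -5.3100e+00] F [-1.7 -0.3  0.6] op 7.8
shift m [ 0.0015 -0.0019  0.0009] turn [ 0.006 -0.002  0.002]
```

```bash
python3 -m jog '0 0 0 0 0 0 1;0.0005 0 -0.013 0 0 0 1;0.001 0 -0.013 0 0 0 1;0.0025 0 -0.013 0 0 0 1;0.003 0 -0.013 0 0 0 1;0 0 0 0 0 0 1'; python3 g.py 376 -323 75 -5.4
```

```text
time: 14.0
ee_pos: [381.4, -325.5, 132.2]
orientation: [179.6, -0.2, -5.3]
ft_force: [0.6, -1.8, -3.2]
opening: 7.9
t 14.0 pos [ 381.4 -325.5  132.2] rpy [179.55  -0.24  -5.29] F [ 0.6 -1.8 -3.2] op 7.9
shift m [-0.0059 -0.0024  0.0572] turn [ 0.008 -0.004  0.002]
```

```bash
python3 -m jog '0.004 0 -0.012 0.003 0 0 1;0.005 0 -0.012 0 0 0 1;0.0055 0 -0.011 0 0 0 1;0.006 0 -0.011 0 0 0 1;0.0065 0 -0.010 0 0 0 1;0 0 0 0 0 0 1'; python3 g.py 467.5 -333 238.8 -5.4
```

```text
time: 14.75
ee_pos: [410.0, -328.0, 190.6]
orientation: [179.7, -0.3, -5.3]
ft_force: [0.8, -1.8, -4.8]
opening: 7.7
t 14.75 pos [ 410.  -328.   190.6] rpy [179.68  -0.27  -5.28] F [ 0.8 -1.8 -4.8] op 7.7
shift m [ 0.058 -0.    -0.048] turn [ 0.006 -0.005  0.002]
```

```bash
python3 -m jog '0.009 0 -0.0095 0.003 0 0 1;0.009 0 -0.0085 0 0 0 1;0.0085 0 -0.0075 0 0 0 1;0.0085 0 -0.007 0 0 0 1;0 0 0 0 0 0 1;0 0 0 0 0 0 1'; python3 g.py 467.5 -333 238.8 -5.4
python3 - <<'E'
from h import *
for n,s in(('top',(160,245,355,455)),('side',(90,190,290,390))):
    im,d=ctrl.grab_frame(n);np.savez(f'pics/{n}6.npz',im=im,d=d); a,b,c,e=s; cv2.imwrite(f'pics/{n}6.png',cv2.resize(im[a:b,c:e],None,fx=6,fy=6,interpolation=cv2.INTER_CUBIC))
E
```

```text
time: 15.5
ee_pos: [439.7, -330.6, 223.4]
orientation: [180.0, 0.6, -5.3]
ft_force: [-2.1, -1.7, -0.6]
opening: 7.5
t 15.5 pos [ 439.7 -330.6  223.4] rpy [179.97   0.59  -5.3 ] F [-2.1 -1.7 -0.6] op 7.5
shift m [ 0.0278 -0.0002 -0.0157] turn [0.    0.01  0.002]
```

View pics/side6.png

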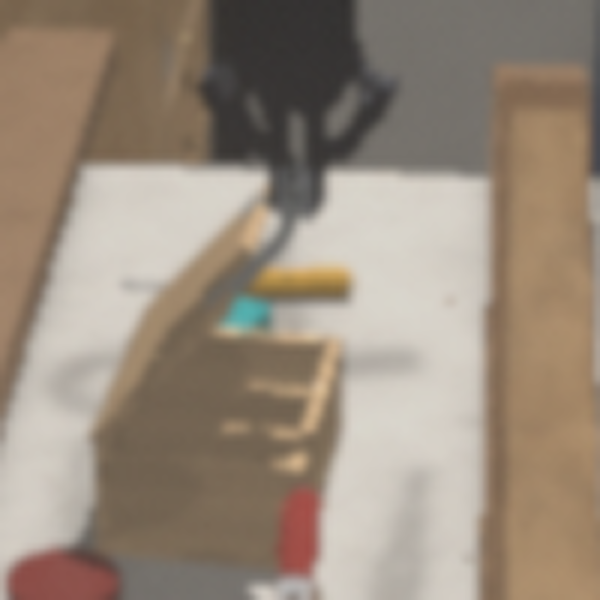

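View pics/top6.png

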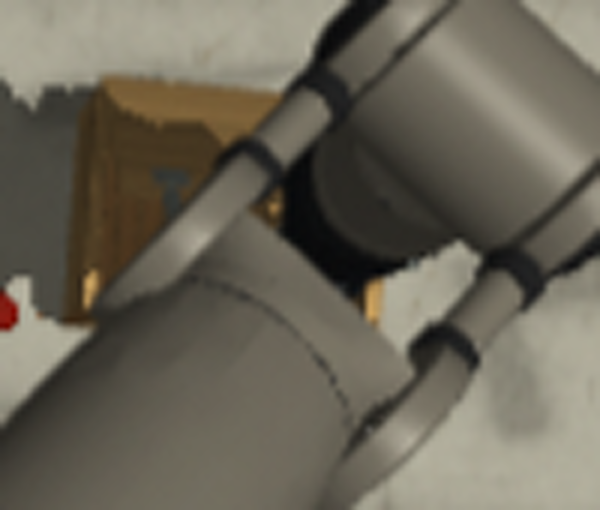

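```bash
cat > ang.py <<'E'
import sys; from h import *
H=np.array([561.5,-340]);X=np.array([.9956,-.094]);Y=np.array([.094,.9956])
for n in('top','side'):
    if len(sys.argv)>2: d=np.load(f'pics/{n}{sys.argv[2]}.npz')['d']
    else:
        im,d=ctrl.grab_frame(n); np.savez(f'pics/{n}{sys.argv[1]}.npz',im=im,d=d)
    P=pts(n,d); q=P[...,:2]-H; a=q@X;b=q@Y;z=P[...,2]-85
    r=np.hypot(a,z); th=np.degrees(np.arctan2(z,-a))
    for k,(y0,y1) in enumerate([(-80,0),(0,50),(50,80),(80,95)]):
        m=(r>40)&(r<138)&(b>y0)&(b<y1)&(th>25)&(th<80)&(d>0)
        if m.sum()<15: continue
        A=np.c_[a[m],z[m]]; med=np.median(th[m])
        vx=cv2.fitLine(A.astype(np.float32),cv2.DIST_HUBER,0,.01,.01).ravel()
        dist=-vx[0]*vx[3]+vx[1]*vx[2]
        print(n,(y0,y1),m.sum(),'median th',med.round(1),'p10-90',np.percentile(th[m],[10,90]).round(1),'line ang',round(float(np.degrees(np.arctan2(-vx[1],vx[0])))%180,1),'offset from hinge',round(float(dist),1))
E
python3 ang.py 6 6
```

```text
top (0, 50) 93 median th 53.9 p10-90 [52.3 56.9] line ang 49.7 offset from hinge -5.4
top (50, 80) 111 median th 53.0 p10-90 [52.1 55.8] line ang 50.1 offset from hinge -4.9
top (80, 95) 44 median th 52.5 p10-90 [50.4 55.4] line ang 49.2 offset from hinge -5.7
side (-80, 0) 86 median th 51.7 p10-90 [51.  53.2] line ang 50.0 offset from hinge -2.6
side (0, 50) 51 median th 51.8 p10-90 [50.9 53.7] line ang 49.5 offset from hinge -3.5
side (50, 80) 34 median th 51.8 p10-90 [51.  52.7] line ang 50.5 offset from hinge -1.8
side (80, 95) 60 median th 49.8 p10-90 [45.9 51.9] line ang 50.4 offset from hinge 0.9
```

Depth fits from both views agree on about 50° (offset 5 mm, as expected for the lid's top face). The grip is holding the bar. Ten degrees to go.

```bash
python3 -m jog '0.006 0 -0.005 0 0.002 0 1;0.007 0 -0.0045 0 0.003 0 1;0.006 0 -0.004 0 0.002 0 1;0.005 0 -0.003 0 0.002 0 1;0 0 0 0 0 0 1;0 0 0 0 0 0 1;0 0 0 0 0 0 1'; python3 g.py 467.5 -333 240 -5.4; python3 ang.py 7
```

```text
time: 16.48
ee_pos: [464.5, -332.8, 242.1]
orientation: [180.0, 0.1, -5.3]
ft_force: [-3.8, -1.0, 1.2]
opening: 7.7
t 16.475 pos [ 464.5 -332.8  242.1] rpy [ 1.7997e+02  8.0000e-02 -5.3200e+00] F [-3.8 -1.   1.2] op 7.7
shift m [ 0.003  -0.0001  0.0021] turn [0.001 0.001 0.001]
top (0, 50) 45 median th 63.2 p10-90 [61.4 66.5] line ang 58.9 offset from hinge -6.0
top (50, 80) 74 median th 62.4 p10-90 [61.2 64.8] line ang 59.1 offset from hinge -5.5
top (80, 95) 34 median th 61.8 p10-90 [59.2 64.1] line ang 59.0 offset from hinge -4.7
side (-80, 0) 44 median th 61.1 p10-90 [60.4 62.7] line ang 59.0 offset from hinge -3.3
side (0, 50) 23 median th 61.2 p10-90 [60.4 62.4] line ang 59.1 offset from hinge -2.9
side (50, 80) 19 median th 60.9 p10-90 [59.7 61.8] line ang 59.3 offset from hinge -2.7
side (80, 95) 63 median th 57.7 p10-90 [54.5 60.6] line ang 58.7 offset from hinge 1.5
```

```bash
python3 -m jog '0.0025 0 -0.0015 0 0 0 1;0 0 0 0 0 0 1;0 0 0 0 0 0 1;0 0 0 0 0 0 1'; python3 g.py 467.5 -333 240 -5.4; python3 ang.py 8
```

```text
time: 17.08
ee_pos: [467.0, -333.0, 243.5]
orientation: [180.0, 0.1, -5.3]
ft_force: [-2.7, -0.4, 1.3]
opening: 7.5
t 17.075 pos [ 467.  -333.   243.5] rpy [ 1.7999e+02  1.1000e-01 -5.3300e+00] F [-2.7 -0.4  1.3] op 7.5
shift m [ 0.0005 -0.0001  0.0035] turn [0.    0.002 0.001]
top (0, 50) 43 median th 63.7 p10-90 [62.1 66.1] line ang 59.9 offset from hinge -5.5
top (50, 80) 72 median th 63.3 p10-90 [62.4 65.8] line ang 60.4 offset from hinge -4.8
top (80, 95) 35 median th 62.8 p10-90 [59.2 64.9] line ang 59.1 offset from hinge -5.8
side (-80, 0) 39 median th 62.0 p10-90 [61.3 63.4] line ang 60.0 offset from hinge -3.1
side (0, 50) 21 median th 62.0 p10-90 [61.5 63.3] line ang 60.3 offset from hinge -2.4
side (50, 80) 15 median th 62.0 p10-90 [61.5 63.7] line ang 60.3 offset from hinge -2.7
side (80, 95) 60 median th 58.9 p10-90 [56.1 61.3] line ang 60.4 offset from hinge 2.3
```

The lid measures 60°. I'll wait a few rows to check it holds steady, and look over the whole scene before handing in.

```bash
python3 -m jog '0 0 0 0 0 0 1;0 0 0 0 0 0 1;0 0 0 0 0 0 1;0 0 0 0 0 0 1;0 0 0 0 0 0 1;0 0 0 0 0 0 1'; python3 g.py 467 -333 243.5 -5.4; python3 ang.py 9; python3 - <<'E'
import numpy as np,cv2
cv2.imwrite('pics/top9.png',np.load('pics/top9.npz')['im'])
cv2.imwrite('pics/side9.png',np.load('pics/side9.npz')['im'])
E
```

```text
time: 17.92
ee_pos: [467.0, -333.0, 243.5]
orientation: [180.0, 0.1, -5.3]
ft_force: [-2.9, -1.0, 1.5]
opening: 7.3
t 17.925 pos [ 467.  -333.   243.5] rpy [ 1.7999e+02  1.0000e-01 -5.3400e+00] F [-2.9 -1.   1.5] op 7.3
shift m [ 0. -0. -0.] turn [0.    0.002 0.001]
top (0, 50) 41 median th 63.5 p10-90 [62.2 66.3] line ang 59.8 offset from hinge -5.7
top (50, 80) 65 median th 63.5 p10-90 [62.5 66. ] line ang 60.5 offset from hinge -4.8
top (80, 95) 34 median th 62.7 p10-90 [59.2 65. ] line ang 59.5 offset from hinge -4.9
side (-80, 0) 39 median th 62.1 p10-90 [61.3 63.7] line ang 59.9 offset from hinge -3.4
side (0, 50) 22 median th 61.9 p10-90 [61.3 63.3] line ang 60.2 offset from hinge -2.6
side (50, 80) 18 median th 61.7 p10-90 [60.7 62.7] line ang 60.3 offset from hinge -2.3
side (80, 95) 63 median th 59.0 p10-90 [55.3 61.5] line ang 60.6 offset from hinge 2.7
```

View pics/top9.png

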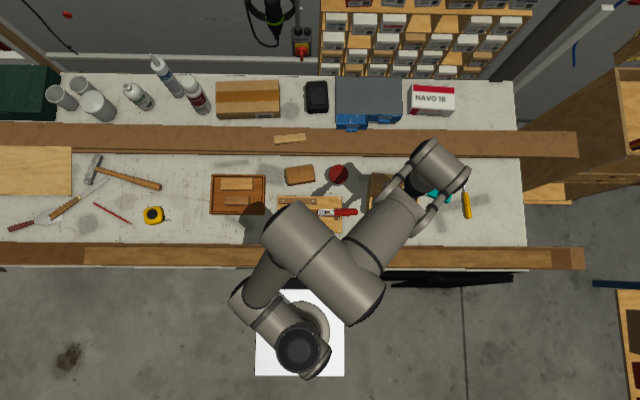

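View pics/side9.png

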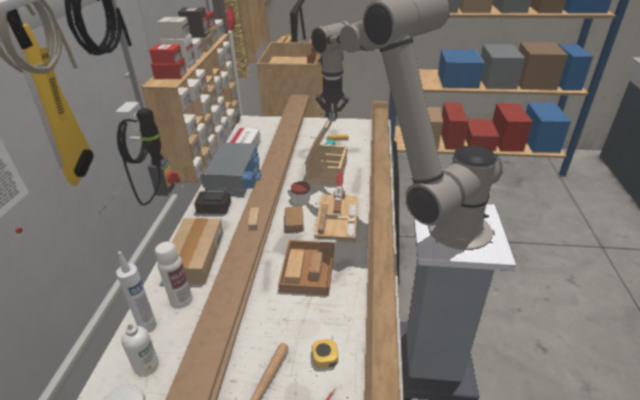

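The pictures show the lid raised with the gripper on its bar, side (333,110), and the oak beside the pine in the tray, side (316,262). The other things are in place. The pose and angle didn't change over 0.8 s.

```bash
python3 -c "
from workcell import ctrl
print(ctrl.finish_job())"
```

```text
the job is handed in; nothing more can be done
None
```

The job is handed in at about 18 s, with the arm still holding the lid at 60°. The oak offcut came off the shut lid and went into the free near half of the tray. I let go of it there, then raised the lid by its pull bar.

- **Lid angle:** line fits to the depth in both views gave 59.5–60.6°, about 60. The raw median angles ran from 59 to 63.5°; the higher ones fit the top face lying 5 mm off the hinge line. The angle and arm pose did not change over the last 0.8 s.
- **Forces:** the readings I took stayed below about 6 N. I only saw them at the end of each call, not in between.
- **Oak and other things:** the last pictures show the oak lying flat beside the pine, and nothing else seems to have moved. I judged that by eye only; the arm partly hides the turquoise block in the top view.
- **Disagreements:** the finger opening on the 10 mm bar reads 7.3–7.9 mm and eased down slightly. By my figures the bar sits about 5 mm nearer the fingertips than when first gripped, about 12 mm from the tips. That is either a small slip during lifting or measuring error.

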